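Latch the gate of the neck-blank tray

ROBOT

A 6-joint arm with a two-finger parallel gripper is mounted at the origin on the work surface. World frame = base frame: x ahead of the robot, y to its left, z up, the work surface at z = 0. Lengths are in m, angles in rad, forces in N, time in s.
With the tool pointing down it reaches from about 0.425 to 0.95 m from the base axis. Payload 3.5 kg.
Tool frame: the origin (TCP) lies on the mounting face of the last link; the fingertips stand 173 mm ahead of it and the grasp point (between the pads) lies arm.hold_point_z ahead of it (arm.hold_point_z is the distance from the TCP to the grasp point, in m); z points along the fingers, y is the direction in which the jaws open and shut (so a half turn about z gives the same grasp; the last joint's range is limited). The gripper opens to 85 mm and grips with 20 to 120 N. Pads are 22 mm wide; open, the fingers measure 114 mm over their backs; the gripper's body (76 mm by 85 mm) begins 54 mm behind the grasp point. The pads swing forward as they close: fully open they stand 13 mm farther back than shut.
Start: joints at [1.107, 0.286, 1.577, -0, 1.279, -0.15], TCP at [0.208, 0.642, 0.405] pointing down, gripper open.
Joint ranges: [-2.77, 2.77], [-0.9, 2.22], [0.21, 2.48], [-1.53, 4.67], [0.24, 2.81], [-2.84, 2.84]. Speed limits (rad/s): [2.79, 2.79, 3.14, 3.14, 3.14, 3.14].

INTERFACE

Orientations are given as a rotation vector (axis times angle).
In Python, from station import arm, camera, look_for, place_of gives the robot as it stands.
- The arm moves only by the tool carry_out, never from a script. Its argument "commands" is a list that holds one entry, the list of rows, each a list of 7 numbers: the turn, a rotation vector about the world's x, y, z in degrees, then the shift along the world's x, y, z in cm, then the finger opening in cm, from 0 to 8.54. In form: [[[ax, ay, az, tx, ty, tz, fingers], ...]]. A call has 1 to 5 rows; each row shifts and turns the pose as measured when the row begins; what a row does not reach is not made up. A row lasts 1/12 s, in which the tool goes at most 41.7 mm and 7.16 degrees, less where a joint would pass 70% of its speed; a pose out of reach is approached as far as the arm can. A call is refused whole if a number of a shift passes 4.17 or a number of a turn 7.16, either way. A call with a gripper value outside its range is refused whole. The fingers move at their own pace and stop on an object; "grip_force" is the grip in N (left out, the last holds). Time passes only in rows, so rows that do not move let the fingers close. It gives the time, the measured TCP pose, the force and the opening at its end, in the units of the state.
- arm.observe(): the state, without advancing time (a new reading comes with each control period).
- camera(name): name is "scene" or "top"; returns a dict with "frame" (480x640x3 uint8, red, green, blue), "range_z" (480x640 float32, m along the optical axis (not along the pixel's ray), 0 where there is no reading), "fx", "fy", "cx", "cy" (pixels), "world_to_cam" (4x4, takes a point from world to camera coordinates). Camera axes: x right, y down, z forward; pixel columns grow to the right and rows downward; lengths in m; the calibration is good to about 2 mm. A picture is of the moment at which its call begins.
- arm.hand_in(): hands the job in, once; it reports no verdict.
Trained networks look in a picture, given as the dict that the camera call returned (one of the last four; its "shot" number tells which), for a name from the list of things; names that differ only in an ending like _2 or _b are one class to them, and where a whole thing is asked for, a point or a joint stands for the part that bears it (a point fixed in the world has none). Each returns a list of dicts, best first, with "score" (0 to 1); they miss things now and then, are a little off and sometimes report something else, mostly with a low value. They report only what shows in the picture. A call takes as long as a camera call.
- look_for(thing, picture): "extent" ([left, top, right, bottom] in pixels, round what is visible of it).
- place_of(thing, picture): "xy" ([column, row] in pixels: a listed point, or the origin of a listed thing).
The state is a dict: "time_s": time; "q": joint angles; "dq": joint speeds; "effort": joint torques, N m; "ee_pos": TCP position; "eef_rot": TCP orientation; "wrist_force": force on the tool from outside, world axes, zero at the start; "moment": the same for the moment, N m; "opening": finger opening in m.
Only numpy, scipy, OpenCV 4.12 (cv2) and the standard library are available. Lean on these libraries where they do the work, as an engineer would, in place of code of your own. Each camera call takes 0.05 s, during which the arm holds its last target.

TASK

Shut the gate of the carrying tray that holds the neck blanks: by its red tab, lift the gate's steel latch bar over the lip of the keeper on the tray wall, slide the gate along until the bar's tooth is over the keeper's notch, and let the bar drop fully home in it. Feel for the notch gently, as the keeper is not exactly where it is marked, and never force the tooth against the keeper or the tray. Leave the blanks and everything else on the bench where they are, and let go of the bar at the end.

Things in the scene. Friction and masses are not known exactly. Their poses are not given: they have to be found in the camera images.
- tray: Fixed wooden tray, 200 x 360 mm (x by y), origin at the centre of its underside. Its +y is the way the gate slides shut, z up. Walls 14 mm thick, tops 56 mm above the bench, centred 93 mm from the middle at -x and +x. The keeper, a dark steel catch 18 mm wide in x, sits on the +x wall. Apart from its notch, the tooth can only rest on wall-high surfaces.
- keeper_mark (a point): Nominal middle of the keeper's notch, level with its lip top, 68 mm above the bench; at (93, 60) mm in the tray, tray axes. The real keeper sits up to 12 mm off it either way along y (slotted screws) and nothing reports where. In order along +y: lip 8 mm thick, top 12 mm above the wall; notch 14 mm wide, deep enough for the whole tooth; back stop 10 mm thick.
- keeper_stop (a point): Nominal top of the keeper's back stop, its face towards the notch: 7 mm to +y of keeper_mark, 95 mm above the bench (27 mm above the lip), shifted along y with the real keeper. A tooth carried over the lip but below this height runs against the stop (rigid); the notch is then right below the tooth.
- latch_handle (a point): Centre of the red tab standing on the latch bar: 10 mm thick (x), 26 mm long (y), 36 mm clear above the bar; pinch it across its thickness from above. Bar: steel, 10 mm wide in x, 12 mm high, 160 g with tab. Axes turn with the bar: x is the hinge axis, y along the bar away from its pivot. With the bar level, this point is 80 mm to +y of the pivot and 26 mm above it.
- latch_pivot (a point): Pivot of the latch bar, on the gate, 76 mm above the bench; it travels with the gate along the tray's y, and the bar's free end swings up and down in the tray's y-z plane about it. The gate's steel bracket round it is 21 mm wide and 89 mm high.
- latch_tooth (a point): Middle of the underside of the tooth under the bar's free end: tooth 10 mm long in y, 10 mm wide in x, standing 22 mm below the bar. With the bar level this point is 115 mm to +y of the pivot and 28 mm below it, 48 mm above the bench.
- latch (a joint): Angle of the latch bar (rad): 0 is level, fully home on its stop; grows as the free end rises, to 0.9. About 0.07 with the tooth resting on the wall top (start), 0.175 when the tooth just clears the keeper's lip, 0.41 when it would clear the back stop. Let go, it falls by its own weight at a damped pace.
- gate (a joint): Travel of the gate (m), a dark wooden cross piece 20 mm thick: 0 fully open, grows as it slides along the tray's +y, to 0.11. Friction about 2.5 N; it stays where it is left. With the bar level the tooth is over the middle of the notch at 0.085 if the keeper is at its mark, and as much more or less as the keeper is off.
- blank_a_mid (a point): Centre of a pale wooden neck blank, 55 x 165 x 30 mm, lying in the tray. Leave alone.
- blank_b_mid (a point): Centre of a brown neck blank, 55 x 165 x 30 mm, lying in the tray nearer the latch. Leave alone.
- mallet: Wooden mallet lying on the bench, 260 mm long, head 110 mm wide and 60 mm high. Leave alone.
- chisel: Chisel lying on the bench, 255 mm long. Leave alone.
- glue: Yellow glue bottle, 56 mm across, 150 mm high. Leave alone.
- plane: Block plane, 160 x 50 mm, 50 mm high. Leave alone.
- pot: Blue ceramic pot, 72 mm across, 80 mm high. Leave alone.

How it is judged:
On the way, in this order (a step that is already met when the one before it is completed fails the run):
1. The latch bar is lifted clear of the keeper's lip (value of joint latch above 0.16 rad), for 0.1 s.
2. The tooth has dropped home in the notch (value of joint latch below 0.025 rad and value of joint gate above 0.068 m), for 0.1 s.
At the end, for the whole second after the job is handed in: The latch bar lies level (within 0.025 rad) with its tooth down in the keeper's notch, the gate therefore held beyond 68 mm of its travel; bar and gate are at rest and nothing touches them (all of step 2 and velocity of joint latch between -0.05 and 0.05 rad/s and velocity of joint gate between -0.005 and 0.005 m/s).
It fails at once if The latch bar is forced against the keeper or the tray with more than 20 N (contact force between latch and tray above 20 N).
It fails at once if A neck blank is moved by more than 15 mm (distance of any of blank_a_mid, blank_b_mid from where it was at the start of the episode above 0.015 m).
It fails at once if The mallet, chisel, glue bottle, plane or pot is moved by more than 15 mm (distance of any of mallet, chisel, glue, plane, pot from where it was at the start of the episode above 0.015 m).
It also fails if it takes over 51 s, if anything falls off the work surface, if the arm or the gripper's body presses on something with over 40 N, if the wrist force passes 120 N, or if a joint passes its speed limit or range.

## Working session

There is one attempt and no reset: what is moved stays moved. The work goes in short steps, Python scripts to look and compute and a tool call to move; the robot and the scene stay as the last step left them, time stands still between calls to the robot, and variables do not carry over. Pictures are saved under pics/ and viewed, and the job is handed in when it is done.

Besides the shell and the picture viewer there is one more tool, called after "Call:" as name([rows], argument=value, ...), one row to a line, values as JSON. carry_out: Moves the arm, as the interface text tells. Its arguments: {"type":"object","properties":{"commands":{"type":"array","items":{"type":"array","items":{"type":"array","items":{"type":"number"}}}},"grip_force":{"type":"number"}},"required":["commands"]}

```bash
mkdir -p pics; cat > h.py <<'E'
import numpy as np,cv2
from station import arm,camera,look_for,place_of
def save(p,n): cv2.imwrite('pics/'+n,cv2.cvtColor(p['frame'],cv2.COLOR_RGB2BGR))
def ray(p,xy):
    T=np.linalg.inv(p['world_to_cam']);d=np.array([(xy[0]-p['cx'])/p['fx'],(xy[1]-p['cy'])/p['fy'],1.])
    return T[:3,3],T[:3,:3]@d
def at_z(p,xy,z):
    o,d=ray(p,xy);return o+d*(z-o[2])/d[2]
def depth(p,xy):
    c,r=int(round(xy[0])),int(round(xy[1]));w=p['range_z'][max(r-1,0):r+2,max(c-1,0):c+2];w=w[w>0]
    if len(w)==0:return None
    o,d=ray(p,xy);return o+d*np.median(w)
def tri(p1,x1,p2,x2):
    o1,d1=ray(p1,x1);o2,d2=ray(p2,x2)
    s=np.linalg.lstsq(np.stack([d1,-d2],1),o2-o1,rcond=None)[0]
    a=o1+d1*s[0];b=o2+d2*s[1];return (a+b)/2,np.linalg.norm(a-b)
def cloud(p):
    v,u=np.mgrid[0:480,0:640];z=p['range_z'];c=np.stack([(u-p['cx'])/p['fx']*z,(v-p['cy'])/p['fy']*z,z,np.ones_like(z)],-1)
    return (c@np.linalg.inv(p['world_to_cam']).T)[...,:3]
E
python3 - <<'E'
from h import *
np.set_printoptions(precision=4,suppress=True)
s=arm.observe();print(s,arm.hold_point_z)
P={n:camera(n) for n in('top','scene')}
for n,p in P.items():
    save(p,n+'0.png');print(n,p['fx'],p['world_to_cam'])
    for t in['tray','keeper_mark','keeper_stop','latch_handle','latch_pivot','latch_tooth','blank_b_mid']:
        for r in place_of(t,p)[:2]:print(t,np.round(r['xy'],1),round(r['score'],2),depth(p,r['xy']))
E
```

```text
{'time_s': 0.0, 'q': array([ 1.107 ,  0.2872,  1.5782, -0.    ,  1.2786, -0.15  ]), 'dq': array([-0.0014, -0.001 ,  0.0008, -0.001 , -0.001 , -0.0011]), 'effort': array([  0.0014, -40.5974, -29.2635,  -0.    ,   0.0057,  -0.    ]), 'ee_pos': array([0.2082, 0.6418, 0.4033]), 'eef_rot': array([-0.4907, -3.1023,  0.0036]), 'wrist_force': array([ 0.0733,  0.966 , -0.4968]), 'moment': array([ 0.0352,  0.0266, -0.0173]), 'opening': 0.08548238391191104} 0.1547
top 526.4940097464621 [[-0.0157 -0.9998 -0.0125 -0.0021]
 [-0.9816  0.0178 -0.1901  0.5805]
 [ 0.1903  0.0093 -0.9817  1.4594]
 [ 0.      0.      0.      1.    ]]
keeper_mark [303.2 245.6] 0.63 [0.5441 0.0413 0.0681]
keeper_stop [295.8 244.7] 0.57 [0.5586 0.0664 0.0013]
latch_handle [330.5 232. ] 0.57 [ 0.5703 -0.0366  0.1279]
latch_pivot [358.4 227.7] 0.88 [ 0.5896 -0.1159  0.0855]
latch_tooth [322.7 239.7] 0.51 [ 0.5572 -0.0145  0.0843]
blank_b_mid [307.8 270.2] 0.98 [0.4763 0.0298 0.0462]
scene 553.3903009844568 [[ 0.437   0.8995  0.0037 -0.2499]
 [ 0.5115 -0.2451 -0.8236 -0.2191]
 [-0.7399  0.3617 -0.5672  2.0271]
 [ 0.      0.      0.      1.    ]]
tray [291.8 251.1] 0.82 [ 0.4791 -0.0515  0.0152]
tray [149.5 294.3] 0.62 [ 0.5263 -0.4756  0.0377]
keeper_mark [330.7 240.1] 0.79 [0.5291 0.0523 0.055 ]
keeper_stop [329.3 231.5] 0.6 [0.472  0.0764 0.0443]
latch_handle [304.4 241.3] 0.51 [ 0.5775 -0.0537  0.112 ]
latch_pivot [188.7 339.4] 0.64 [ 0.7105 -0.4233  0.016 ]
latch_pivot [285.1 263.1] 0.56 [ 0.6076 -0.1248  0.0808]
latch_tooth [317.3 252. ] 0.51 [ 0.5639 -0.008   0.0531]
blank_b_mid [318.8 241.8] 0.68 [0.5092 0.0231 0.0452]
blank_b_mid [464.3 237.6] 0.49 [0.6519 0.4488 0.0229]
```

```bash
python3 - <<'E'
from h import *
for n in('top','scene'):
    a=cv2.imread(f'pics/{n}0.png');c=a[160:330,210:440] if n=='top' else a[170:320,200:420]
    cv2.imwrite(f'pics/{n}0c.png',cv2.resize(c,None,fx=3.4,fy=3.4,interpolation=cv2.INTER_CUBIC))
E
```

```text
(no output)
```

View pics/top0.png

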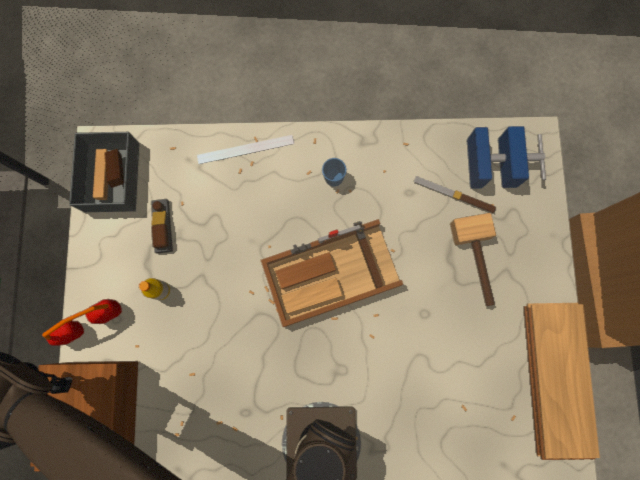

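View pics/scene0.png

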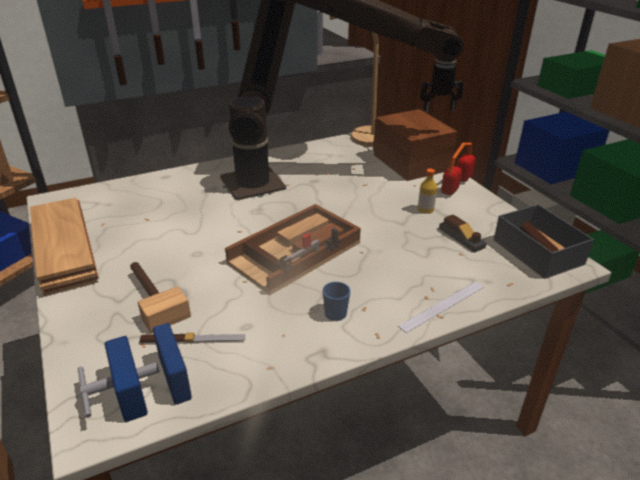

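```bash
sleep 1
```

```text
(no output)
```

View pics/top0c.png

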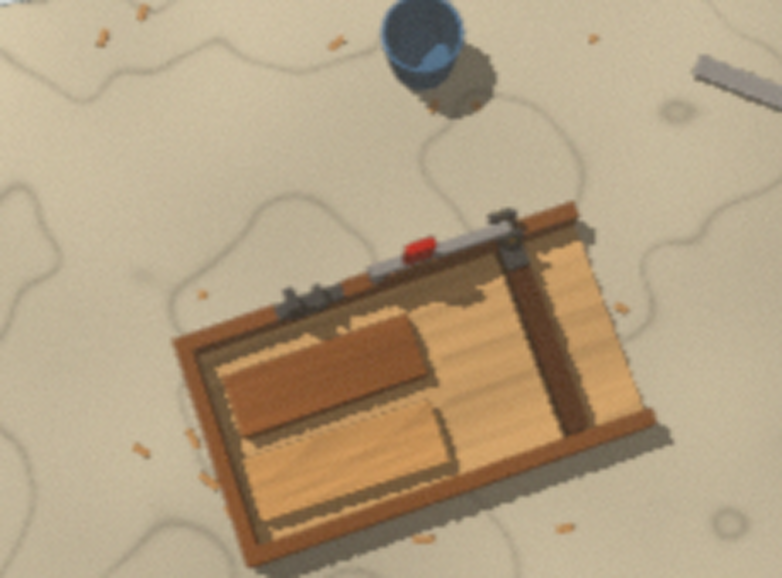

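View pics/scene0c.png

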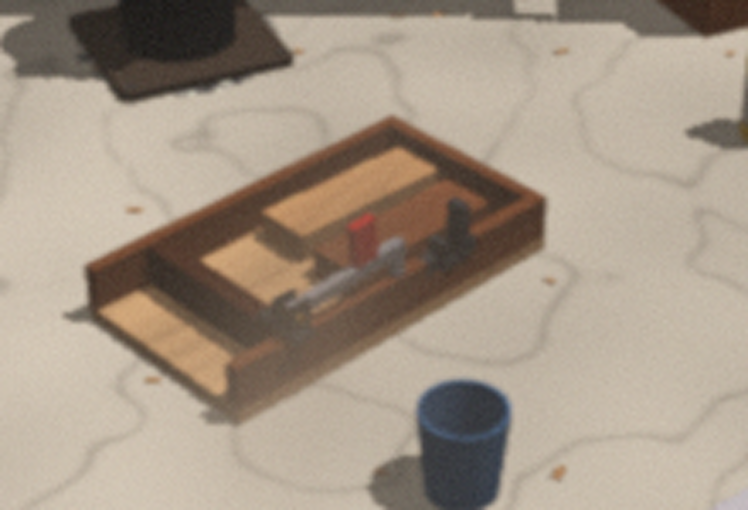

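The tray lies with its closed end towards world +y. The latch wall faces the pot, the red tab is at about (331,232) in the top view, and the keeper at about (302,247). Next I fit the tray pose and measure the tab and keeper.

```bash
cat > fit.py <<'E'
from h import *
np.set_printoptions(precision=4,suppress=True)
p=camera('top');C=cloud(p)
cor=[np.array(c)/3.4+[210,160] for c in[(575,203),(178,343),(250,565),(655,412)]]
W=np.array([at_z(p,c,.056) for c in cor]);print(W)
m=np.zeros((480,640),np.uint8)
sel=(C[...,2]>.050)&(C[...,2]<.062)&(C[...,0]>.33)&(C[...,0]<.66)&(C[...,1]>-.2)&(C[...,1]<.2)
pts=C[sel][:,:2].astype(np.float32);r=cv2.minAreaRect(pts);print(len(pts),r,cv2.boxPoints(r))
R=lambda a:np.array([[np.cos(a),-np.sin(a)],[np.sin(a),np.cos(a)]])
loc=np.array([[100,-180],[100,180],[-100,180],[-100,-180]])/1000
# procrustes
a=loc-loc.mean(0);b=W[:,:2]-W[:,:2].mean(0);H=a.T@b;th=np.arctan2(H[0,1]-H[1,0],H[0,0]+H[1,1]);t=W[:,:2].mean(0)
print('yaw',np.degrees(th),t,'resid',b-a@R(th).T)
f=p['frame'].astype(int)
red=(f[...,0]>130)&(f[...,1]<70)&(f[...,2]<70)&sel.__class__(sel.shape).astype(bool)*0 if False else (f[...,0]>120)&(f[...,1]<80)&(f[...,2]<80)
red[:, :280]=False;red[:,400:]=False
T=C[red];T=T[T[:,2]>.08];print('red',red.sum(),T.mean(0),T.min(0),T.max(0), 'top',T[T[:,2]>.115].mean(0))
l=lambda q:(np.asarray(q)[...,:2]-t)@R(th)
print('tab local',l(T[T[:,2]>.115].mean(0)))
L=l(C.reshape(-1,3)).reshape(480,640,2)
s=(abs(L[...,0]-.093)<.012)&(L[...,1]>-.0)&(L[...,1]<.12)
o=np.argsort(L[s][:,1]);print(np.c_[L[s],C[s][:,2]][o][::1])
E
python3 fit.py
```

```text
[[ 0.6181 -0.1781  0.056 ]
 [ 0.504   0.1588  0.056 ]
 [ 0.3196  0.0987  0.056 ]
 [ 0.4393 -0.238   0.056 ]]
1768 ((0.4755963683128357, -0.0338749885559082), (0.21139982342720032, 0.3594747483730316), 18.347393035888672) [[ 0.3187  0.1035]
 [ 0.4318 -0.2377]
 [ 0.6325 -0.1712]
 [ 0.5193  0.17  ]]
yaw 18.94099412266098 [ 0.4703 -0.0396] resid [[-0.0052 -0.0007]
 [-0.0024 -0.0042]
 [ 0.0023  0.0006]
 [ 0.0052  0.0044]]
red 44 [ 0.5461 -0.0419  0.2461] [ 0.292  -0.0544  0.1237] [ 0.5759 -0.026   1.543 ] top [ 0.5461 -0.0419  0.2461]
tab local [ 0.071  -0.0268]
[[0.0853 0.0004 0.0163]
 [0.099  0.0004 0.0912]
 [0.0909 0.0007 0.0706]
 ...
 [0.0999 0.1193 0.0546]
 [0.0882 0.1194 0.0312]
 [0.0911 0.1195 0.0526]]
```

```bash
cat > fit2.py <<'E'
from h import *
from scipy.optimize import differential_evolution as DE
np.set_printoptions(precision=4,suppress=True)
ps=[camera('top') for _ in range(3)];p=ps[0];C=np.median([cloud(q) for q in ps],0)
f=np.mean([q['frame'] for q in ps],0)
v,u=np.mgrid[0:480,0:640];o,_=ray(p,(0,0))
D=np.stack([(u-p['cx'])/p['fx'],(v-p['cy'])/p['fy'],np.ones_like(u)],-1)@np.linalg.inv(p['world_to_cam'])[:3,:3].T
X=(o+D*((.056-o[2])/D[...,2])[...,None])[...,:2]
reg=(abs(X[...,0]-.47)<.2)&(abs(X[...,1]+.04)<.25)
zz=C[...,2];hit=(zz>.045)&(zz<.066)&(f[...,0]-f[...,2]>25)
Xr=X[reg];h=hit[reg]
def loc(x,q):
    c,s=np.cos(x[2]),np.sin(x[2]);d=q-x[:2];return np.stack([c*d[...,0]+s*d[...,1],-s*d[...,0]+c*d[...,1]],-1)
def cost(x):
    l=loc(x,Xr);ax,y=abs(l[:,0]),l[:,1]
    w=((ax<.1)&(ax>.086)&(abs(y)<.18))|((ax<.1)&(y<.18)&(y>.166))
    return -(w&h).sum()/(w|h).sum()
r=DE(cost,[(.45,.50),(-.06,-.015),(.28,.38)],seed=1,popsize=30,tol=1e-6);print(r.x,np.degrees(r.x[2]),r.fun)
x=r.x;np.save('tray.npy',x)
l=loc(x,C[...,:2])
red=(f[...,0]>100)&(f[...,0]>2.2*f[...,1])&(zz>.09)&(zz<.16)&reg
T=C[red];print('tab',red.sum(),T.mean(0),'local',l[red].mean(0),l[red].min(0),l[red].max(0),'top z',T[:,2])
dark=(f.max(-1)<95)&(l[...,0]>.075)&(l[...,0]<.115)&(l[...,1]>0)&(l[...,1]<.14)&reg
o=np.argsort(l[dark][:,1]);print(np.c_[l[dark],zz[dark]][o][::2])
for n in(.06,):
    pass
E
python3 fit2.py
```

```text
[ 0.4702 -0.036   0.3198] 18.321478131262914 -0.3927501497902936
tab 30 [ 0.5688 -0.0441  0.127 ] local [ 0.091  -0.0387] [ 0.0878 -0.0498] [ 0.096  -0.0283] top z [0.1274 0.1288 0.1306 0.1293 0.1232 0.1313 0.1268 0.1308 0.1346 0.1332
 0.1306 0.1327 0.1295 0.128  0.1233 0.1281 0.1279 0.1314 0.1271 0.1295
 0.1255 0.1239 0.1283 0.1281 0.1237 0.1241 0.1153 0.1153 0.122  0.1192]
[[0.0857 0.0002 0.0298]
 [0.088  0.0021 0.0547]
 [0.0858 0.0032 0.0351]
 [0.0869 0.0062 0.0173]
 [0.0865 0.0093 0.0253]
 [0.0863 0.0123 0.0326]
 [0.0863 0.0152 0.0384]
 [0.0863 0.0182 0.0442]
 [0.0863 0.0211 0.0499]
 [0.0869 0.0219 0.0125]
 [0.086  0.025  0.0237]
 [0.0858 0.0279 0.0307]
 [0.086  0.0308 0.0354]
 [0.0861 0.0313 0.0183]
 [0.0877 0.0328 0.0475]
 [0.0868 0.0335 0.0367]
 [0.0866 0.0342 0.0209]
 [0.087  0.0357 0.0571]
 [0.0937 0.0365 0.0556]
 [0.0907 0.0375 0.0575]
 [0.0875 0.0391 0.0439]
 [0.0864 0.0399 0.0338]
 [0.0868 0.0406 0.0146]
 [0.0959 0.0419 0.0544]
 [0.0867 0.0427 0.0379]
 [0.0861 0.0435 0.0245]
 [0.0972 0.0446 0.0524]
 [0.0865 0.0455 0.0448]
 [0.0864 0.0463 0.0287]
 [0.095  0.0475 0.0698]
 [
[... 762 characters left out ...]
8 ]
 [0.0837 0.0754 0.0684]
 [0.0837 0.0765 0.0524]
 [0.0859 0.0776 0.0227]
 [0.0843 0.0781 0.0704]
 [0.0866 0.0793 0.0406]
 [0.0855 0.0803 0.0306]
 [0.0945 0.0818 0.0542]
 [0.0918 0.0827 0.0536]
 [0.0893 0.0836 0.0525]
 [0.0961 0.0845 0.0506]
 [0.0922 0.0854 0.0573]
 [0.0895 0.0863 0.0565]
 [0.0869 0.0872 0.056 ]
 [0.0854 0.0895 0.0318]
 [0.0867 0.0922 0.0298]
 [0.0866 0.0948 0.0365]
 [0.0855 0.0973 0.0484]
 [0.0871 0.1014 0.0285]
 [0.0858 0.1038 0.0417]
 [0.0869 0.1066 0.0407]
 [0.0852 0.1103 0.0401]
 [0.0861 0.113  0.0404]
 [0.0859 0.1155 0.0472]
 [0.0858 0.1194 0.0375]
 [0.0862 0.1221 0.0405]
 [0.0859 0.1261 0.0316]
 [0.0862 0.1311 0.0411]
 [0.0862 0.1352 0.0307]
 [0.0856 0.1393 0.0233]]
```

Call:
carry_out([
  [[0,0,-2.8,1.9,-3.6,0,4.5],[0,0,-2.8,1.9,-3.6,0,4.5],[0,0,-2.8,1.9,-3.6,0,4.5],[0,0,-2.8,1.9,-3.6,0,4.5],[0,0,-2.8,1.9,-3.6,0,4.5]],
], grip_force=25)

```text
time_s: 1.42
ee_pos: [0.3014, 0.4613, 0.4031]
eef_rot: [-0.863, -3.02, -0.004]
wrist_force: [0.6, 0.6, -0.3]
opening: 0.045
```

Call:
carry_out([
  [[0,0,-2.8,1.9,-3.6,0,4.5],[0,0,-2.8,1.9,-3.6,0,4.5],[0,0,-2.8,1.9,-3.6,0,4.5],[0,0,-2.8,1.9,-3.6,0,4.5],[0,0,-2.8,1.9,-3.6,0,4.5]],
])

```text
time_s: 1.83
ee_pos: [0.3962, 0.2756, 0.4044]
eef_rot: [1.238, 2.885, 0.008]
wrist_force: [0.4, -0.1, 0.3]
opening: 0.0449
```

Call:
carry_out([
  [[0,0,-2.8,1.9,-3.6,0,4.5],[0,0,-2.8,1.9,-3.6,0,4.5],[0,0,-2.8,1.9,-3.6,0,4.5],[0,0,-2.8,1.9,-3.6,0,4.5],[0,0,-2.8,1.9,-3.6,0,4.5]],
])

```text
time_s: 2.25
ee_pos: [0.4908, 0.0897, 0.4067]
eef_rot: [1.594, 2.698, 0.014]
wrist_force: [0.8, 1.4, -0.3]
opening: 0.0449
```

```bash
cat > st.py <<'E'
from h import *
from scipy.spatial.transform import Rotation as Ro
import sys
np.set_printoptions(precision=4,suppress=True)
x=np.load('tray.npy');s=arm.observe();R=Ro.from_rotvec(s['eef_rot']).as_matrix()
th=x[2];Tr=np.array([[np.cos(th),-np.sin(th),0],[np.sin(th),np.cos(th),0],[0,0,1]])
g=s['ee_pos']+R[:,2]*arm.hold_point_z
print('t',s['time_s'],'tcp',s['ee_pos'],'op',s['opening'])
print('tool z in tray',Tr.T@R[:,2],'tool y',Tr.T@R[:,1],'yaw err deg',np.degrees(np.arctan2(*(Tr.T@R[:,1])[[1,0]])))
print('grasp tray mm',1000*(Tr.T@(g-[x[0],x[1],0])),'world',g,'F tray',Tr.T@s['wrist_force'],'M',s['moment'])
E
python3 st.py
```

```text
t 2.25 tcp [0.4908 0.0897 0.4067] op 0.04487002883691026
tool z in tray [ 0.0121 -0.0004 -0.9999] tool y [0.9831 0.1825 0.0118] yaw err deg 10.518849152911566
grasp tray mm [ 60.9496 112.8459 252.0448] world [0.4926 0.0903 0.252 ] F tray [ 1.2318  1.0957 -0.3161] M [ 0.0218 -0.0308  0.0412]
```

Call:
carry_out([
  [[-0.05,0.16,-2.6,1.93,-3.36,-1.5,4.5],[-0.05,0.16,-2.6,1.93,-3.36,-1.5,4.5],[-0.05,0.16,-2.6,1.93,-3.36,-1.5,4.5],[-0.05,0.16,-2.6,1.93,-3.36,-1.5,4.5],[0,0,0,0,0,0,4.5]],
])

```text
time_s: 2.67
ee_pos: [0.5698, -0.0531, 0.3503]
eef_rot: [1.853, 2.521, 0.003]
wrist_force: [-1.1, -0.1, -0.2]
opening: 0.0448
```

```bash
python3 st.py; python3 - <<'E'
from h import *
p=camera('top');save(p,'top1.png')
for t in('latch_handle',):print([(r['xy'],r['score']) for r in place_of(t,p)])
E
```

```text
t 2.6667 tcp [ 0.5698 -0.0531  0.3503] op 0.044809434462462445
tool z in tray [ 0.0091 -0.009  -0.9999] tool y [ 0.9998 -0.0166  0.0093] yaw err deg -0.9537335982956557
grasp tray mm [ 90.6008 -48.9573 195.6572] world [ 0.5716 -0.054   0.1957] F tray [-1.0405  0.2709 -0.1691] M [ 0.0445 -0.0485  0.0477]
[]
```

Call:
carry_out([
  [[0.32,0.63,0.9,-0.17,1.0,0,4.5],[0,0,0,0,0,-2.0,4.5],[0,0,0,0,0,-2.0,4.5],[0,0,0,0,0,-2.0,4.5],[0,0,0,0,0,0,4.5]],
])

```text
time_s: 3.18
ee_pos: [0.5655, -0.0311, 0.2975]
eef_rot: [1.817, 2.556, 0.013]
wrist_force: [-1.7, 1.9, -1.4]
opening: 0.0454
```

```bash
python3 st.py; python3 - <<'E'
from h import *
p=camera('scene');save(p,'sc1.png')
a=cv2.imread('pics/sc1.png')[170:320,200:420];cv2.imwrite('pics/sc1c.png',cv2.resize(a,None,fx=3.4,fy=3.4,interpolation=cv2.INTER_CUBIC))
E
```

```text
t 3.1833 tcp [ 0.5655 -0.0311  0.2975] op 0.0453815661717783
tool z in tray [ 0.01    0.0004 -0.9999] tool y [0.9998 0.0152 0.01  ] yaw err deg 0.8693309456750535
grasp tray mm [ 93.5147 -25.1818 142.8476] world [ 0.5669 -0.0305  0.1428] F tray [-1.0174  2.2958 -1.4053] M [-0.0144  0.0299 -0.0189]
```

View pics/sc1c.png

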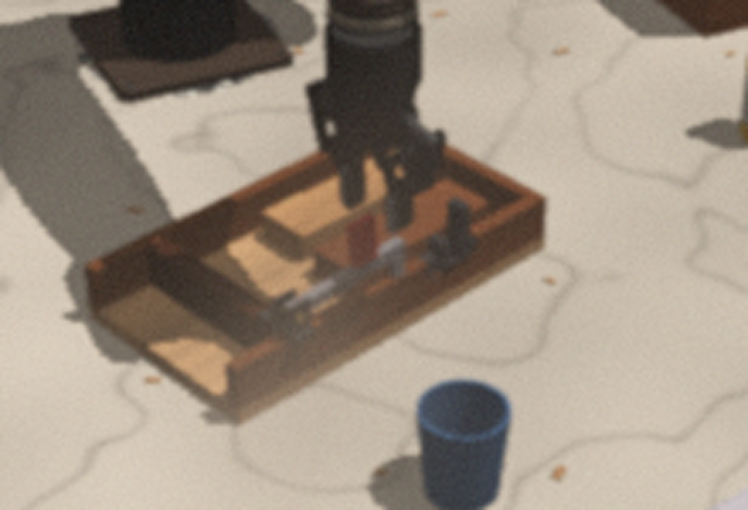

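The gripper is above the tray, about 13 mm too far along +y of the tab. I correct that and let it settle.

Call:
carry_out([
  [[0,0,0,0,0,0,4.5],[0,0,0,0,0,0,4.5]],
])

```text
time_s: 3.4
ee_pos: [0.5663, -0.0285, 0.3031]
eef_rot: [1.808, 2.555, 0.018]
wrist_force: [0.6, 0.3, 0.6]
opening: 0.0449
```

```bash
python3 st.py
```

```text
t 3.4 tcp [ 0.5663 -0.0285  0.3031] op 0.044874599233910725
tool z in tray [ 0.0161 -0.0026 -0.9999] tool y [0.9997 0.0196 0.0161] yaw err deg 1.1227300533067541
grasp tray mm [ 96.0533 -23.5008 148.3765] world [ 0.5688 -0.0281  0.1484] F tray [0.656  0.0561 0.5514] M [ 0.0209  0.0292 -0.0007]
```

Call:
carry_out([
  [[-0.28,0.85,-1.1,0.05,-0.5,0,4.5],[0,0,0,0.05,-0.5,0,4.5],[0,0,0,0.04,-0.4,0,4.5],[0,0,0,0,0,0,4.5],[0,0,0,0,0,0,4.5]],
])

```text
time_s: 3.82
ee_pos: [0.5691, -0.0434, 0.3093]
eef_rot: [1.833, 2.538, 0.002]
wrist_force: [-0.4, 0.2, -0.2]
opening: 0.0451
```

```bash
python3 st.py
```

```text
t 3.8167 tcp [ 0.5691 -0.0434  0.3093] op 0.045148323304246465
tool z in tray [ 0.0072 -0.0081 -0.9999] tool y [1.     0.     0.0072] yaw err deg 0.0025444885271991334
grasp tray mm [ 92.6883 -39.3411 154.6161] world [ 0.5706 -0.0442  0.1546] F tray [-0.2575  0.3365 -0.1745] M [0.0084 0.0471 0.0128]
```

Call:
carry_out([
  [[0.25,0.5,0,0,0,-1.2,4.5],[0,0,0,0,0,-1.2,4.5],[0,0,0,0,0,-1.2,4.5],[0,0,0,0,0,0,4.5],[0,0,0,0,0,0,4.5]],
])

```text
time_s: 4.23
ee_pos: [0.5686, -0.0441, 0.2685]
eef_rot: [-1.84, -2.544, 0.002]
wrist_force: [-0.8, 0.4, 0.6]
opening: 0.0449
```

```bash
python3 st.py
```

```text
t 4.2333 tcp [ 0.5686 -0.0441  0.2685] op 0.044876155701839046
tool z in tray [-0.0019  0.0007 -1.    ] tool y [ 1.     -0.0015 -0.0019] yaw err deg -0.08833673678372762
grasp tray mm [ 90.5645 -38.489  113.7979] world [ 0.5683 -0.0441  0.1138] F tray [-0.5977  0.6584  0.6325] M [-0.0452 -0.0154 -0.0264]
```

Positioned well, at (90.6, -38.5, 114). A look before closing.

```bash
python3 - <<'E'
from h import *
p=camera('scene');save(p,'sc2.png')
a=cv2.imread('pics/sc2.png')[180:300,230:390];cv2.imwrite('pics/sc2c.png',cv2.resize(a,None,fx=4.5,fy=4.5,interpolation=cv2.INTER_CUBIC))
E
```

```text
(no output)
```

View pics/sc2c.png

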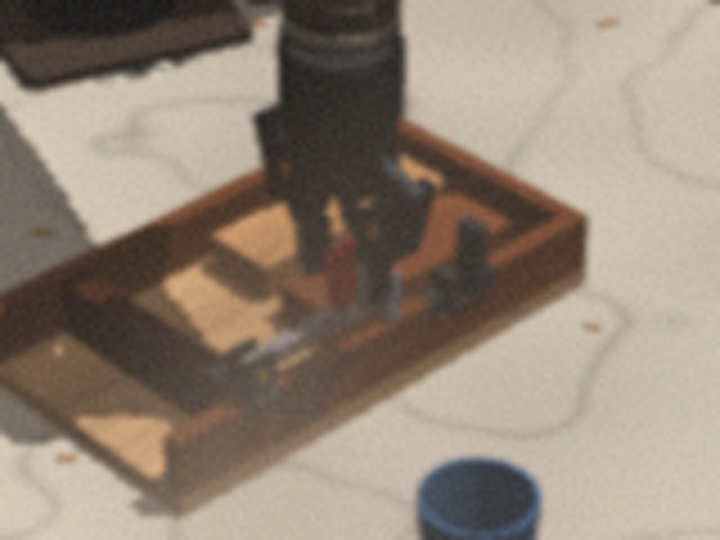

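The red tab (crop about (342,272)) stands between the two fingers, so I close the gripper.

Call:
carry_out([
  [[0,0,0,0,0,0,2.5],[0,0,0,0,0,0,1.6],[0,0,0,0,0,0,1.2],[0,0,0,0,0,0,0.5],[0,0,0,0,0,0,0.5]],
], grip_force=25)

```text
time_s: 4.7
ee_pos: [0.569, -0.0435, 0.268]
eef_rot: [1.841, 2.546, 0.002]
wrist_force: [0.4, -0.8, -2.7]
opening: 0.0098
```

```bash
python3 st.py
```

```text
t 4.7 tcp [ 0.569  -0.0435  0.268 ] op 0.009816269732933132
tool z in tray [ 0.0013  0.0008 -1.    ] tool y [ 1.     -0.0012  0.0013] yaw err deg -0.06939343503847055
grasp tray mm [ 91.6286 -38.0008 113.2727] world [ 0.5692 -0.0433  0.1133] F tray [ 0.1094 -0.9021 -2.6595] M [ 0.0058  0.0611 -0.0072]
```

Call:
carry_out([
  [[0,0,0,0.05,-0.14,0.35,0.5],[0,0,0,0.05,-0.14,0.35,0.5],[0,0,0,0.05,-0.15,0.35,0.5],[0,0,0,0.05,-0.15,0.3,0.5],[0,0,0,0,0,0,0.5]],
])

```text
time_s: 5.12
ee_pos: [0.5708, -0.0497, 0.2795]
eef_rot: [-1.841, -2.545, -0.005]
wrist_force: [4.3, 1.1, -4.2]
opening: 0.0095
```

```bash
python3 st.py
```

```text
t 5.1167 tcp [ 0.5708 -0.0497  0.2795] op 0.009490913830566782
tool z in tray [ 0.0024  0.0021 -1.    ] tool y [ 1.     -0.0016  0.0024] yaw err deg -0.08921930978962651
grasp tray mm [ 91.5838 -44.2635 124.7678] world [ 0.5711 -0.0492  0.1248] F tray [ 4.4371 -0.2796 -4.1667] M [ 0.2422 -0.3205  0.0799]
```

Call:
carry_out([
  [[0,0,0,0.1,-0.1,0.25,0.5],[0,0,0,0.1,0,0.1,0.5],[0,0,0,0,0,0,0.5]],
])

```text
time_s: 5.37
ee_pos: [0.572, -0.0511, 0.2818]
eef_rot: [-1.839, -2.542, -0.001]
wrist_force: [3.4, -0.4, -5.8]
opening: 0.0097
```

```bash
python3 st.py; python3 - <<'E'
from h import *
p=camera('scene');save(p,'sc3.png')
a=cv2.imread('pics/sc3.png')[180:300,230:390];cv2.imwrite('pics/sc3c.png',cv2.resize(a,None,fx=4.5,fy=4.5,interpolation=cv2.INTER_CUBIC))
E
```

```text
t 5.3667 tcp [ 0.572  -0.0511  0.2818] op 0.009689146046019378
tool z in tray [-0.0017  0.0035 -1.    ] tool y [ 1.     -0.0015 -0.0017] yaw err deg -0.08711498294696012
grasp tray mm [ 91.6    -45.8062 127.1441] world [ 0.5716 -0.0507  0.1271] F tray [ 3.0806 -1.4486 -5.7668] M [ 0.3385 -0.5725  0.1199]
```

View pics/sc3c.png

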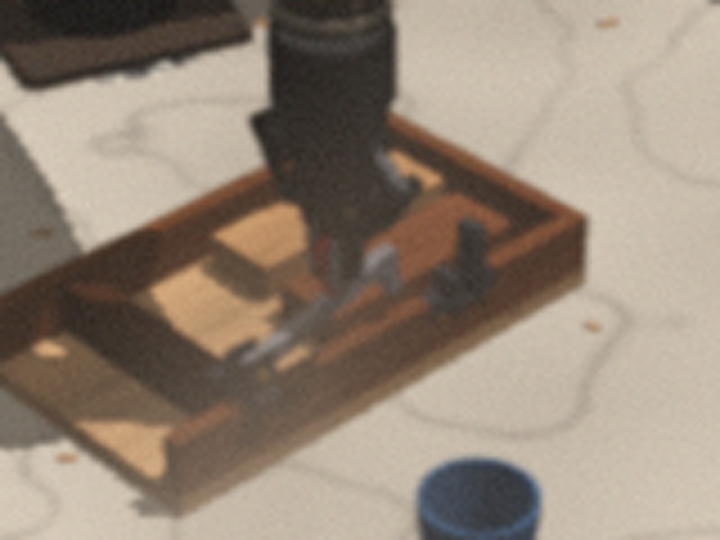

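The bar is raised clear (about 0.26 rad) and the tooth is well above the lip. Now I slide along tray +y.

Call:
carry_out([
  [[0,0,0,-0.14,0.48,0,0.5],[0,0,0,-0.14,0.48,0,0.5],[0,0,0,-0.14,0.48,0,0.5],[0,0,0,-0.14,0.48,0,0.5],[0,0,0,0,0,0,0.5]],
])

```text
time_s: 5.83
ee_pos: [0.5655, -0.0308, 0.2817]
eef_rot: [-1.839, -2.544, 0.003]
wrist_force: [1.7, -0.8, -6.5]
opening: 0.0093
```

```bash
python3 st.py
```

```text
t 5.8333 tcp [ 0.5655 -0.0308  0.2817] op 0.009336132693431531
tool z in tray [-0.0028  0.0008 -1.    ] tool y [ 1.     -0.0009 -0.0028] yaw err deg -0.04871057563051333
grasp tray mm [ 91.6701 -24.8432 126.9772] world [ 0.5651 -0.0308  0.127 ] F tray [ 1.3723 -1.3257 -6.5037] M [ 0.0832 -0.4314  0.1249]
```

Call:
carry_out([
  [[0,0,0,-0.15,0.48,0,0.5],[0,0,0,-0.15,0.48,0,0.5],[0,0,0,-0.15,0.48,0,0.5],[0,0,0,-0.15,0.48,0,0.5],[0,0,0,0,0,0,0.5]],
])

```text
time_s: 6.25
ee_pos: [0.5584, -0.0091, 0.2816]
eef_rot: [-1.838, -2.544, 0.004]
wrist_force: [0.8, -0.3, -6.3]
opening: 0.0095
```

```bash
python3 st.py; python3 - <<'E'
from h import *
p=camera('scene');save(p,'sc4.png')
a=cv2.imread('pics/sc4.png')[180:300,230:390];cv2.imwrite('pics/sc4c.png',cv2.resize(a,None,fx=4.5,fy=4.5,interpolation=cv2.INTER_CUBIC))
E
```

```text
t 6.25 tcp [ 0.5584 -0.0091  0.2816] op 0.00952942631163761
tool z in tray [-0.0035  0.0006 -1.    ] tool y [ 1.     -0.0004 -0.0035] yaw err deg -0.020844632820463567
grasp tray mm [ 91.6553  -2.0634 126.9286] world [ 0.5579 -0.0092  0.1269] F tray [ 0.6857 -0.5808 -6.2666] M [ 0.0655 -0.409   0.069 ]
```

View pics/sc4c.png

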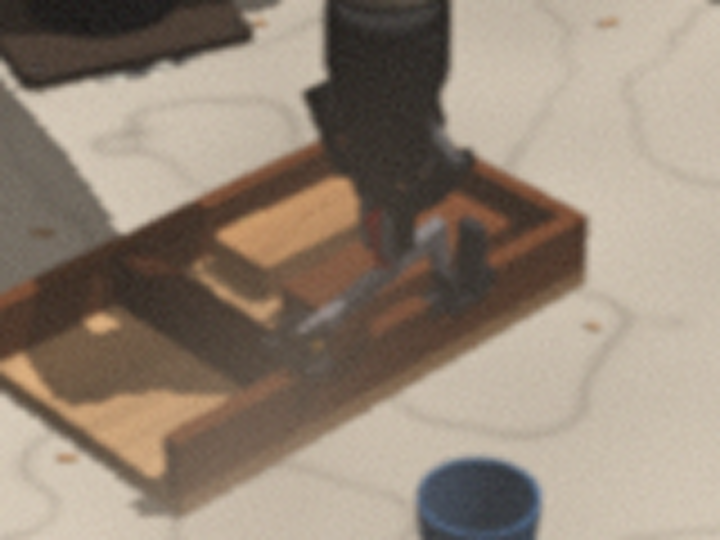

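The tooth (crop about (437,250)) is raised and just short of the keeper lip. I continue more slowly.

Call:
carry_out([
  [[0,0,0,-0.09,0.28,0,0.5],[0,0,0,-0.09,0.28,0,0.5],[0,0,0,-0.09,0.28,0,0.5],[0,0,0,0,0,0,0.5]],
])

```text
time_s: 6.63
ee_pos: [0.5555, -0.0002, 0.2817]
eef_rot: [-1.839, -2.544, 0.004]
wrist_force: [-0.0, -1.3, -5.7]
opening: 0.0096
```

```bash
python3 st.py
```

```text
t 6.6333 tcp [ 0.5555 -0.0002  0.2817] op 0.009584114900647544
tool z in tray [-0.0036  0.0008 -1.    ] tool y [ 1.     -0.0007 -0.0036] yaw err deg -0.04227429709328384
grasp tray mm [ 91.6882   7.345  126.9714] world [ 0.555  -0.0002  0.127 ] F tray [-0.4108 -1.1974 -5.743 ] M [ 0.1597 -0.3419  0.1181]
```

Call:
carry_out([
  [[0,0,0,-0.06,0.19,0,0.5],[0,0,0,0,0,0,0.5]],
])

```text
time_s: 6.8
ee_pos: [0.5548, 0.002, 0.2817]
eef_rot: [-1.839, -2.544, 0.004]
wrist_force: [0.7, -1.6, -5.3]
opening: 0.0095
```

```bash
python3 st.py
```

```text
t 6.8 tcp [0.5548 0.002  0.2817] op 0.009475681524159877
tool z in tray [-0.0038  0.0011 -1.    ] tool y [ 1.     -0.0008 -0.0038] yaw err deg -0.04655120059462433
grasp tray mm [ 91.6723   9.6857 126.9629] world [0.5542 0.002  0.127 ] F tray [ 0.2098 -1.7065 -5.3126] M [ 0.1973 -0.3283  0.0469]
```

Call:
carry_out([
  [[0,0,0,-0.05,0.15,0,0.5],[0,0,0,0,0,0,0.5]],
])

```text
time_s: 6.97
ee_pos: [0.5543, 0.0036, 0.2817]
eef_rot: [-1.839, -2.543, 0.004]
wrist_force: [-0.0, -0.1, -5.7]
opening: 0.0094
```

Call:
carry_out([
  [[0,0,0,-0.05,0.15,0,0.5],[0,0,0,0,0,0,0.5]],
])

```text
time_s: 7.13
ee_pos: [0.5537, 0.0052, 0.2817]
eef_rot: [-1.839, -2.543, 0.004]
wrist_force: [0.9, -0.5, -5.6]
opening: 0.0097
```

```bash
python3 st.py
```

```text
t 7.1333 tcp [0.5537 0.0052 0.2817] op 0.009674069274870937
tool z in tray [-0.0038  0.0014 -1.    ] tool y [ 1.     -0.0011 -0.0038] yaw err deg -0.06140873771035406
grasp tray mm [ 91.6645  13.1214 126.9911] world [0.5531 0.0053 0.127 ] F tray [ 0.7167 -0.7628 -5.6135] M [ 0.2296 -0.3927  0.1309]
```

Steps of 1 mm from here.

Call:
carry_out([
  [[0,0,0,-0.03,0.1,0,0.5],[0,0,0,0,0,0,0.5]],
])

```text
time_s: 7.3
ee_pos: [0.5534, 0.0063, 0.2817]
eef_rot: [-1.839, -2.543, 0.004]
wrist_force: [0.3, -0.9, -5.4]
opening: 0.0096
```

Call:
carry_out([
  [[0,0,0,-0.03,0.1,0,0.5],[0,0,0,0,0,0,0.5]],
])

```text
time_s: 7.47
ee_pos: [0.5531, 0.0073, 0.2817]
eef_rot: [-1.839, -2.543, 0.004]
wrist_force: [0.6, -1.4, -6.8]
opening: 0.01
```

Call:
carry_out([
  [[0,0,0,-0.03,0.1,0,0.5],[0,0,0,0,0,0,0.5]],
])

```text
time_s: 7.63
ee_pos: [0.5528, 0.008, 0.2816]
eef_rot: [-1.839, -2.544, 0.005]
wrist_force: [0.3, -1.5, -6.4]
opening: 0.0097
```

```bash
python3 st.py
```

```text
t 7.6333 tcp [0.5528 0.008  0.2816] op 0.00970830877313871
tool z in tray [-0.0039 -0.0001 -1.    ] tool y [ 1.     -0.001  -0.0039] yaw err deg -0.054736703332859474
grasp tray mm [ 91.6579  15.8055 126.9469] world [0.5523 0.0078 0.1269] F tray [-0.1725 -1.5496 -6.3524] M [ 0.1408 -0.3795  0.1106]
```

Call:
carry_out([
  [[0,0,0,-0.03,0.1,0,0.5],[0,0,0,0,0,0,0.5]],
])

```text
time_s: 7.8
ee_pos: [0.5527, 0.0084, 0.2816]
eef_rot: [-1.84, -2.546, 0.007]
wrist_force: [1.0, -0.8, -5.3]
opening: 0.0095
```

```bash
python3 st.py; python3 - <<'E'
from h import *
p=camera('scene');save(p,'sc5.png')
a=cv2.imread('pics/sc5.png')[180:300,230:390];cv2.imwrite('pics/sc5c.png',cv2.resize(a,None,fx=4.5,fy=4.5,interpolation=cv2.INTER_CUBIC))
E
```

```text
t 7.8 tcp [0.5527 0.0084 0.2816] op 0.009545894581459406
tool z in tray [-0.0038 -0.0024 -1.    ] tool y [ 1.     -0.0008 -0.0038] yaw err deg -0.04590922659064848
grasp tray mm [ 91.6408  15.8446 126.9197] world [0.5522 0.0078 0.1269] F tray [ 0.7117 -1.1162 -5.2977] M [ 0.2123 -0.3367  0.1494]
```

View pics/sc5c.png

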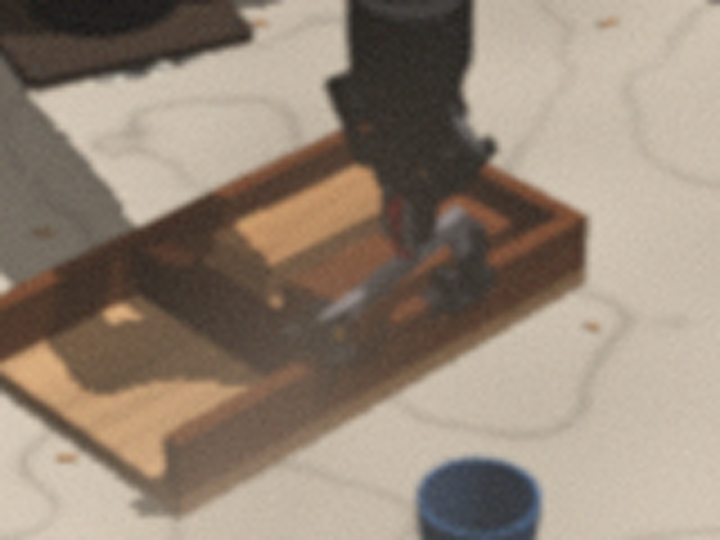

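The grasp point stopped advancing at y = 15.8 mm (17 predicted) while the tool began to tilt, so the tooth is against the back stop and over the notch. I lower it along the arc.

Call:
carry_out([
  [[0,0,0,-0.04,0.13,-0.2,0.5],[0,0,0,-0.04,0.13,-0.2,0.5],[0,0,0,0,0,0,0.5]],
])

```text
time_s: 8.1
ee_pos: [0.5525, 0.0098, 0.2809]
eef_rot: [1.837, 2.544, -0.015]
wrist_force: [1.7, -2.9, -10.0]
opening: 0.0099
```

```bash
python3 st.py
```

```text
t 8.1 tcp [0.5525 0.0098 0.2809] op 0.009873324673751198
tool z in tray [-0.0056 -0.0083 -0.9999] tool y [ 1.      0.0005 -0.0056] yaw err deg 0.027319578593833473
grasp tray mm [ 91.697   16.3776 126.2147] world [0.5521 0.0084 0.1262] F tray [  0.7251  -3.2994 -10.0191] M [-0.1005 -0.5016  0.0189]
```

Call:
carry_out([
  [[0,0,0,0,0,0,0.5],[0,0,0,0,0,0,0.5]],
])

```text
time_s: 8.27
ee_pos: [0.5524, 0.0099, 0.2808]
eef_rot: [1.837, 2.544, -0.014]
wrist_force: [0.3, -3.4, -4.5]
opening: 0.0096
```

```bash
python3 st.py; python3 - <<'E'
from h import *
p=camera('scene');save(p,'sc6.png')
a=cv2.imread('pics/sc6.png')[200:280,270:370];cv2.imwrite('pics/sc6c.png',cv2.resize(a,None,fx=7,fy=7,interpolation=cv2.INTER_CUBIC))
p=camera('top');save(p,'top6.png')
a=cv2.imread('pics/top6.png')[200:280,270:370];cv2.imwrite('pics/top6c.png',cv2.resize(a,None,fx=7,fy=7,interpolation=cv2.INTER_CUBIC))
E
```

```text
t 8.2667 tcp [0.5524 0.0099 0.2808] op 0.009636656767896237
tool z in tray [-0.0052 -0.0086 -0.9999] tool y [ 1.      0.0002 -0.0052] yaw err deg 0.012647349784658327
grasp tray mm [ 91.6753  16.4135 126.1251] world [0.5521 0.0084 0.1261] F tray [-0.7532 -3.2831 -4.5354] M [-0.3001 -0.352   0.0451]
```

View pics/sc6c.png

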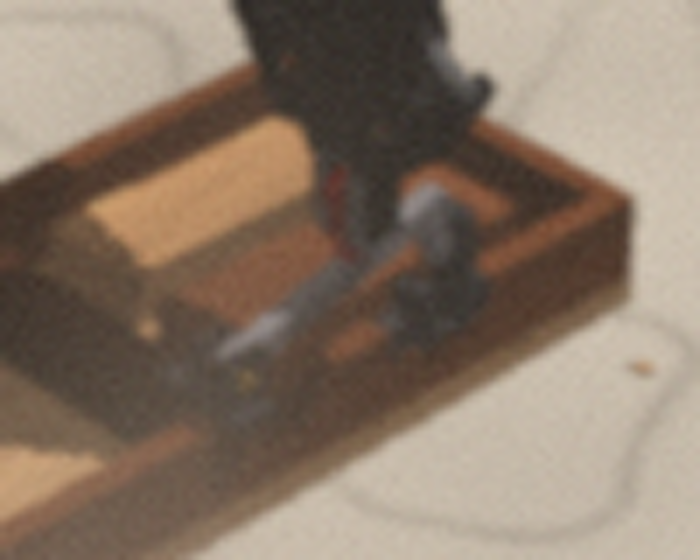

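View pics/top6c.png

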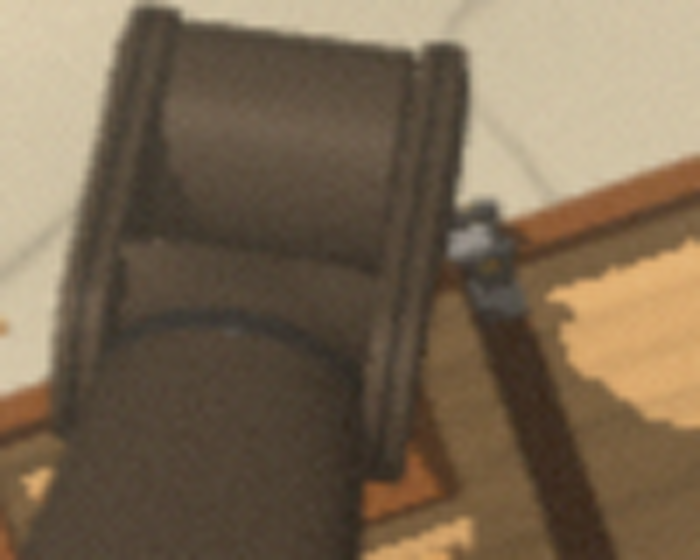

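The bar is still raised with its tooth at the stop face (crop about (425,200)). Pushing further down the arc only adds load, so I open the jaws and let the bar fall by its own weight.

Call:
carry_out([
  [[0,0,0,0,0,0,3.5],[0,0,0,0,0,0,3.5],[0,0,0,0,0,0,3.5],[0,0,0,0,0,0,3.5],[0,0,0,0,0,0,3.5]],
])

```text
time_s: 8.78
ee_pos: [0.5539, 0.0115, 0.2848]
eef_rot: [1.837, 2.543, -0.007]
wrist_force: [-0.1, -0.4, 0.4]
opening: 0.0349
```

Call:
carry_out([
  [[0,0,0,0,0,0,3.5],[0,0,0,0,0,0,3.5],[0,0,0,0,0,0,3.5]],
])

```text
time_s: 9.03
ee_pos: [0.5542, 0.0118, 0.2859]
eef_rot: [1.836, 2.543, -0.005]
wrist_force: [-0.4, -0.0, -0.1]
opening: 0.0347
```

```bash
python3 st.py; python3 - <<'E'
from h import *
p=camera('scene');save(p,'sc7.png')
a=cv2.imread('pics/sc7.png')[200:280,270:370];cv2.imwrite('pics/sc7c.png',cv2.resize(a,None,fx=7,fy=7,interpolation=cv2.INTER_CUBIC))
E
```

```text
t 9.0333 tcp [0.5542 0.0118 0.2859] op 0.03467410288916369
tool z in tray [ 0.0004 -0.0063 -1.    ] tool y [1.     0.0003 0.0004] yaw err deg 0.0144507346446503
grasp tray mm [ 94.8465  18.0435 131.2084] world [0.5546 0.0109 0.1312] F tray [-0.4278  0.1081 -0.0938] M [-0.0029 -0.0623 -0.0469]
```

View pics/sc7c.png

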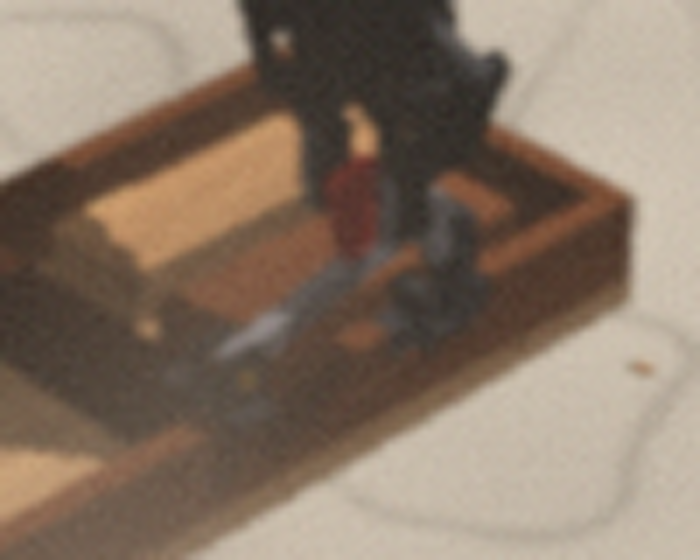

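The bar has fallen some way. I go up to see whether it is home.

Call:
carry_out([
  [[0,0,0,0,0,2.5,3.5],[0,0,0,0,0,2.5,3.5],[0,0,0,0,0,2.5,3.5],[0,0,0,0,0,2.5,3.5],[0,0,0,0,0,0,3.5]],
])

```text
time_s: 9.5
ee_pos: [0.5524, 0.012, 0.3864]
eef_rot: [-1.838, -2.544, 0.011]
wrist_force: [0.5, -0.4, 0.8]
opening: 0.035
```

```bash
python3 st.py; cat > see.py <<'E'
from h import *
import sys
n=sys.argv[1];np.set_printoptions(precision=4,suppress=True)
x=np.load('tray.npy');th=x[2];Tr=np.array([[np.cos(th),-np.sin(th),0],[np.sin(th),np.cos(th),0],[0,0,1]])
P=[camera('scene'),camera('top')];p=P[0];save(p,n+'.png')
a=cv2.imread(f'pics/{n}.png')[200:280,270:370];cv2.imwrite(f'pics/{n}c.png',cv2.resize(a,None,fx=7,fy=7,interpolation=cv2.INTER_CUBIC))
# model predictions: tab top corners & tooth for theta candidates, drawn numerically
f=p['frame'].astype(int);red=(f[...,0]>70)&(f[...,0]>2.0*f[...,1]);C=(cloud(p)-[x[0],x[1],0])@Tr
red&=(abs(C[...,0]-.093)<.03)&(C[...,2]>.07)&(C[...,2]<.16)&(abs(C[...,1])<.1)
T=C[red];print('red n',len(T),'loc mean',T.mean(0),'5-95',np.percentile(T,[5,95],axis=0))
# bar profile: points on latch x band
b=(abs(C[...,0]-.095)<.012)&(C[...,1]>-.07)&(C[...,1]<.085)&(C[...,2]>.05)
q=C[b];
for y in np.arange(-.065,.085,.006):
    s=q[abs(q[:,1]-y)<.003]
    if len(s):print('y %.3f zmax(p90) %.4f n %d'%(y,np.percentile(s[:,2],90),len(s)))
E
python3 see.py sc8
```

```text
t 9.5 tcp [0.5524 0.012  0.3864] op 0.03498372475050452
tool z in tray [-0.0073 -0.002  -1.    ] tool y [ 1.     -0.0002 -0.0073] yaw err deg -0.014301028107420035
grasp tray mm [ 91.9962  19.3921 231.7007] world [0.5515 0.0113 0.2317] F tray [ 0.367  -0.5025  0.8031] M [-0.0291  0.023  -0.0078]
red n 21 loc mean [0.0946 0.011  0.1362] 5-95 [[0.091  0.0016 0.131 ]
 [0.0982 0.0209 0.1418]]
y -0.065 zmax(p90) 0.0878 n 46
y -0.059 zmax(p90) 0.0871 n 32
y -0.053 zmax(p90) 0.0887 n 23
y -0.047 zmax(p90) 0.4804 n 87
y -0.041 zmax(p90) 0.4910 n 96
y -0.035 zmax(p90) 0.4953 n 61
y -0.029 zmax(p90) 0.4942 n 59
y -0.023 zmax(p90) 0.4917 n 91
y -0.017 zmax(p90) 0.4876 n 195
y -0.011 zmax(p90) 0.4942 n 94
y -0.005 zmax(p90) 0.4974 n 51
y 0.001 zmax(p90) 0.4964 n 87
y 0.007 zmax(p90) 0.4828 n 102
y 0.013 zmax(p90) 0.4977 n 51
y 0.019 zmax(p90) 0.4982 n 43
y 0.025 zmax(p90) 0.4972 n 29
y 0.031 zmax(p90) 0.4981 n 23
y 0.037 zmax(p90) 0.4958 n 25
y 0.043 zmax(p90) 0.1050 n 35
y 0.049 zmax(p90) 0.1074 n 24
y 0.055 zmax(p90) 0.4608 n 34
y 0.061 zmax(p90) 0.5062 n 37
y 0.067 zmax(p90) 0.5100 n 56
y 0.073 zmax(p90) 0.5133 n 42
y 0.079 zmax(p90) 0.5139 n 12
y 0.085 zmax(p90) 0.5154 n 5
```

View pics/sc8c.png

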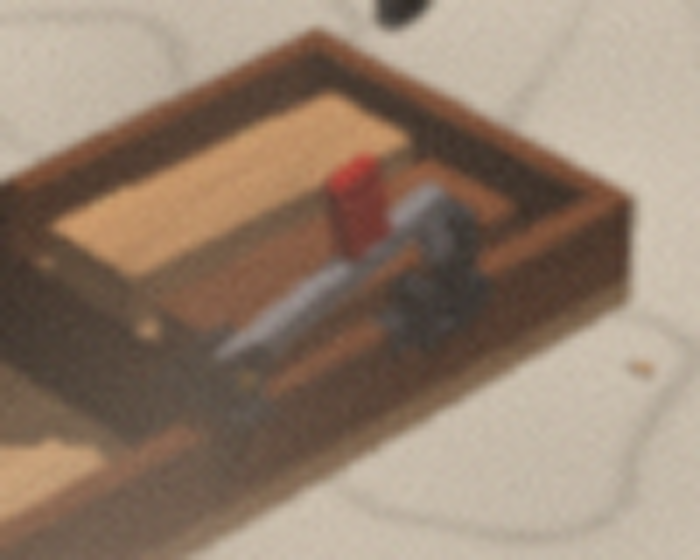

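The bar did not fall: it still stands at about 0.24 rad. The tooth hangs by friction on the stop, because at that angle the tooth corner is level with the pivot. I will tap the top of the tab lightly from above with closed fingers.

Call:
carry_out([
  [[0,0,0,0.12,-0.35,-1.0,1.5],[0,0,0,0.12,-0.35,-1.5,0.5],[0,0,0,0,0,-1.5,0],[0,0,0,0,0,-1.0,0],[0,0,0,0,0,0,0]],
], grip_force=20)

```text
time_s: 10.02
ee_pos: [0.5514, 0.0044, 0.3199]
eef_rot: [-1.828, -2.531, 0.024]
wrist_force: [-0.7, 0.3, 0.5]
opening: -0.0001
```

```bash
python3 st.py
```

```text
t 10.0167 tcp [0.5514 0.0044 0.3199] op -6.529241180001741e-05
tool z in tray [-0.0242  0.0067 -0.9997] tool y [ 0.9997 -0.0002 -0.0242] yaw err deg -0.011292274067835334
grasp tray mm [ 85.9936  13.9383 165.1997] world [0.5475 0.0042 0.1652] F tray [-0.5483  0.4668  0.4688] M [ 0.018   0.0022 -0.0393]
```

Call:
carry_out([
  [[0.44,-1.33,0,0.3,-0.1,0,0],[0,0,0,0,0,0,0],[0,0,0,0,0,0,0]],
])

```text
time_s: 10.27
ee_pos: [0.5538, 0.0033, 0.3159]
eef_rot: [-1.834, -2.538, -0.005]
wrist_force: [1.0, -0.0, -0.3]
opening: -0.0005
```

```bash
python3 st.py
```

```text
t 10.2667 tcp [0.5538 0.0033 0.3159] op -0.0004816650409355639
tool z in tray [-0.0036  0.0102 -0.9999] tool y [ 1.     -0.0004 -0.0036] yaw err deg -0.022499923791729208
grasp tray mm [ 91.1453  12.5902 161.2363] world [0.5528 0.0046 0.1612] F tray [ 0.8936 -0.3381 -0.2625] M [-0.0533 -0.0112 -0.0079]
```

Call:
carry_out([
  [[0,0,0,0,0,-0.2,0],[0,0,0,0,0,0,0]],
])

```text
time_s: 10.43
ee_pos: [0.5543, 0.0033, 0.315]
eef_rot: [-1.835, -2.539, -0.006]
wrist_force: [-0.5, -0.6, 0.1]
opening: 0.0002
```

Call:
carry_out([
  [[0,0,0,0,0,-0.15,0],[0,0,0,0,0,0,0]],
])

```text
time_s: 10.6
ee_pos: [0.5546, 0.0033, 0.3146]
eef_rot: [-1.836, -2.541, -0.008]
wrist_force: [-0.6, -0.0, -0.3]
opening: 0.0001
```

Call:
carry_out([
  [[0,0,0,0,0,-0.15,0],[0,0,0,0,0,0,0]],
])

```text
time_s: 10.77
ee_pos: [0.5549, 0.0033, 0.3139]
eef_rot: [-1.837, -2.543, -0.009]
wrist_force: [0.7, -0.3, -0.3]
opening: -0.0002
```

```bash
python3 st.py
```

```text
t 10.7667 tcp [0.5549 0.0033 0.3139] op -0.0002470160330475818
tool z in tray [ 0.0021  0.0073 -1.    ] tool y [ 1.     -0.0001  0.0021] yaw err deg -0.004115379288334263
grasp tray mm [ 93.0604  11.8546 159.2055] world [0.5548 0.0045 0.1592] F tray [ 0.5191 -0.5088 -0.2931] M [ 0.0513 -0.0568 -0.0088]
```

Call:
carry_out([
  [[0,0,0,0,0,-0.2,0],[0,0,0,0,0,-0.15,0]],
])

```text
time_s: 10.93
ee_pos: [0.5551, 0.0034, 0.3109]
eef_rot: [-1.837, -2.544, -0.01]
wrist_force: [0.4, 0.2, 0.1]
opening: 0.0002
```

Call:
carry_out([
  [[0,0,0,0,0,-0.2,0],[0,0,0,0,0,-0.1,0]],
])

```text
time_s: 11.1
ee_pos: [0.555, 0.0034, 0.3074]
eef_rot: [-1.837, -2.544, -0.01]
wrist_force: [0.0, 0.2, -0.1]
opening: -0.0002
```

```bash
python3 st.py
```

```text
t 11.1 tcp [0.555  0.0034 0.3074] op -0.0002215511606755324
tool z in tray [ 0.0032  0.0066 -1.    ] tool y [1.     0.0002 0.0032] yaw err deg 0.009911090043146546
grasp tray mm [ 93.3179  11.759  152.7029] world [0.5551 0.0045 0.1527] F tray [ 0.1009  0.1489 -0.0527] M [ 0.0205 -0.0154  0.0223]
```

```bash
python3 see.py sc9|head -1
```

```text
red n 28 loc mean [0.0941 0.0254 0.1166] 5-95 [[0.0894 0.0159 0.1037]
```

View pics/sc9c.png

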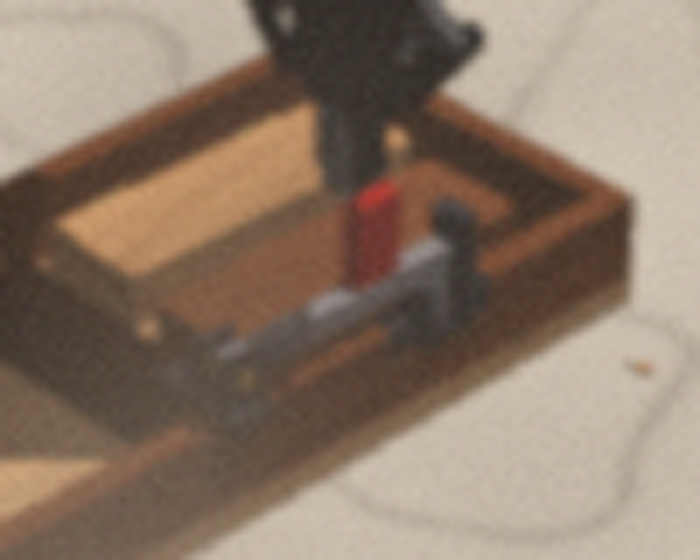

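A light touch released it and the tooth is now down in the keeper area. I raise the tool clear and measure the bar.

Call:
carry_out([
  [[0,0,0,0,0,2.0,0],[0,0,0,0,0,3.0,0],[0,0,0,0,0,3.0,0],[0,0,0,0,0,3.0,0],[0,0,0,0,0,0,0]],
])

```text
time_s: 11.62
ee_pos: [0.553, 0.0035, 0.4175]
eef_rot: [-1.832, -2.536, -0.003]
wrist_force: [-0.0, -0.2, 0.1]
opening: -0.0001
```

Call:
carry_out([
  [[0,0,0,-3.0,0,2.0,0],[0,0,0,-3.0,0,2.0,0],[0,0,0,0,2.0,2.0,0],[0,0,0,0,2.0,1.0,0],[0,0,0,0,0,0,0]],
])

```text
time_s: 12.03
ee_pos: [0.4913, 0.0432, 0.485]
eef_rot: [-1.832, -2.527, 0.003]
wrist_force: [0.2, -0.2, -0.1]
opening: 0.0
```

```bash
python3 st.py;python3 see.py sc10; cat > th.py <<'E'
from h import *
# fit theta & pivot y by tab/bar silhouettes: print predicted px of features
x=np.load('tray.npy');th=x[2];Tr=np.array([[np.cos(th),-np.sin(th),0],[np.sin(th),np.cos(th),0],[0,0,1]])
p=camera('scene')
def px(l):
    w=Tr@np.array(l)+[x[0],x[1],0];c=p['world_to_cam']@np.r_[w,1];return c[0]/c[2]*p['fx']+p['cx'],c[1]/c[2]*p['fy']+p['cy']
for t in(0,.05,.1,.17):
    o=[]
    for d in((80,44),(80,8),(120,6),(0,6)):
        y=-.0539+(d[0]*np.cos(t)-d[1]*np.sin(t))/1e3;z=.076+(d[1]*np.cos(t)+d[0]*np.sin(t))/1e3
        u,v=px((.093,y,z));o.append((round((u-270)*7),round((v-200)*7)))
    print(t,o)
E
python3 th.py
```

```text
t 12.0333 tcp [0.4913 0.0432 0.485 ] op 7.919946260807361e-06
tool z in tray [-0.0137  0.0157 -0.9998] tool y [ 0.9999 -0.0033 -0.0138] yaw err deg -0.18674304890383897
grasp tray mm [ 42.7978  71.0052 330.2892] world [0.4885 0.0448 0.3303] F tray [ 0.1498 -0.2754 -0.0865] M [-0.0245  0.0017 -0.0024]
red n 19 loc mean [0.0926 0.0248 0.1204] 5-95 [[0.0877 0.0163 0.1157]
 [0.0969 0.0355 0.1238]]
y -0.065 zmax(p90) 0.0848 n 35
y -0.059 zmax(p90) 0.0843 n 32
y -0.053 zmax(p90) 0.0882 n 23
y -0.047 zmax(p90) 0.0880 n 12
y -0.041 zmax(p90) 0.0824 n 11
y -0.035 zmax(p90) 0.0816 n 16
y -0.029 zmax(p90) 0.0815 n 18
y -0.023 zmax(p90) 0.0820 n 16
y -0.017 zmax(p90) 0.0811 n 22
y -0.011 zmax(p90) 0.0807 n 16
y -0.005 zmax(p90) 0.0796 n 17
y 0.001 zmax(p90) 0.0813 n 21
y 0.007 zmax(p90) 0.1103 n 32
y 0.013 zmax(p90) 0.1140 n 42
y 0.019 zmax(p90) 0.1202 n 33
y 0.025 zmax(p90) 0.1207 n 38
y 0.031 zmax(p90) 0.1160 n 27
y 0.037 zmax(p90) 0.1144 n 22
y 0.043 zmax(p90) 0.0811 n 25
y 0.049 zmax(p90) 0.1197 n 20
y 0.055 zmax(p90) 0.4789 n 62
y 0.061 zmax(p90) 0.5622 n 89
y 0.067 zmax(p90) 0.5648 n 107
y 0.073 zmax(p90) 0.5726 n 94
y 0.079 zmax(p90) 0.5799 n 62
y 0.085 zmax(p90) 0.5818 n 30
0 [(375, 195), (374, 269), (443, 235), (230, 352)]
0.05 [(371, 189), (373, 261), (443, 224), (229, 352)]
0.1 [(366, 183), (372, 254), (442, 212), (229, 352)]
0.17 [(360, 176), (370, 244), (439, 197), (228, 353)]
```

View pics/sc10c.png

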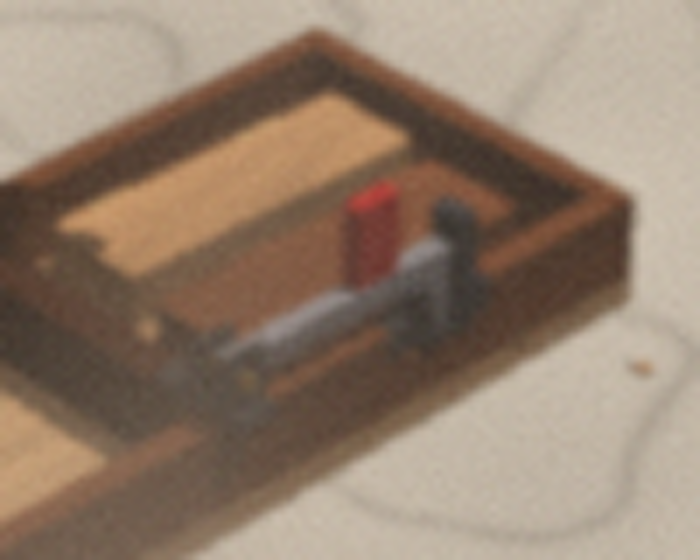

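The bar's top is flat at 81-82 mm along its length, and the tab top at about 120 mm, as expected when home. One finer check by averaging frames.

```bash
python3 - <<'E'
from h import *
x=np.load('tray.npy');th=x[2];Tr=np.array([[np.cos(th),-np.sin(th),0],[np.sin(th),np.cos(th),0],[0,0,1]])
for n in('scene','top'):
    ps=[camera(n) for _ in range(8)];C=(np.median([cloud(p) for p in ps],0)-[x[0],x[1],0])@Tr
    f=np.mean([p['frame'] for p in ps],0);red=f[...,0]>1.6*f[...,1]
    print(n,'tab',C[(f[...,0]>2.2*f[...,1])&(C[...,2]>.116)&(C[...,2]<.14)&(abs(C[...,0]-.093)<.02)].mean(0))
    b=(abs(C[...,0]-.093)<.006)&(C[...,1]>-.04)&(C[...,1]<.06)&(C[...,2]>.077)&(C[...,2]<.1)&~red&~((C[...,1]>.008)&(C[...,1]<.042))
    q=C[b];q=q[q[:,2]<.088]
    if len(q)>5:print(len(q),np.polyfit(q[:,1],q[:,2],1),'z at far',q[q[:,1]>.04][:,2].mean(),'near',q[q[:,1]<0][:,2].mean())
    save(ps[-1],n+'11.png')
a=cv2.imread('pics/top11.png')[190:290,250:400];cv2.imwrite('pics/top11c.png',cv2.resize(a,None,fx=5,fy=5,interpolation=cv2.INTER_CUBIC))
E
```

```text
scene tab [0.09335166 0.0224292  0.12124641]
59 [-0.00180745  0.08055936] z at far 0.0804139664561847 near 0.08052725484826942
top tab [0.10084937 0.65859035 0.12871696]
52 [-0.00575723  0.08189878] z at far nan near 0.08201715873355307<stdin>:9: RuntimeWarning: Mean of empty slice.
  ret = ret.dtype.type(ret / rcount)
```

View pics/scene11.png

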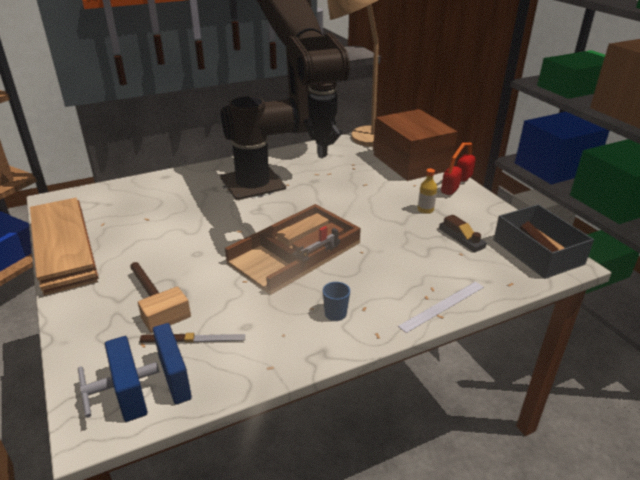

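The slope is about -0.002 rad, so the bar is level. The picture shows the tab at (324,233) with the gripper clear and everything else in place. Handing in.

```bash
python3 -c "
from h import *
print(arm.hand_in())"
```

```text
the job is handed in; nothing more can be done
None
```

The gate is shut: the latch bar lies level with its tooth down in the keeper's notch, and the gripper is clear of it. I handed the job in at about 13 s; no verdict is reported.

**What I did:** I pinched the red tab and lifted the bar to about 0.26 rad. I slid the gate along until the tooth met the back stop, which put the keeper about 2 mm to +y of its mark. Lowering it along the arc barely moved it, so I stopped and opened the jaws.

**What went wrong:** The bar then hung on the stop by friction at about 0.24 rad. I brought closed fingers down onto the tab, and the bar dropped home with no force showing on the wrist.

**Last checks:**
- **Bar:** Its slope is about -0.002 rad from the scene camera and -0.006 rad from the top camera. Its top is at 80–82 mm and the tab top at about 120 mm, both as expected when home.
- **Gate:** Its travel is about 86 mm, worked out from the keeper position rather than read from a joint.
- **Other items:** The mallet, chisel, glue, plane, pot and blanks look unmoved in the picture; I did not measure them.
- **Forces:** The wrist showed at most about 11 N. The contact force between latch and tray could not be read directly.
- **Failed check:** The top camera's tab reading picked up a stray point (y about 0.66 m), so I ignored it. It also gave no reading at the bar's far end.

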